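# Close up the dowel stock before sanding

## Task

Sanding is about to start, so close up the dowel stock against the dust: with the fingertips, push both drawers of the low plywood unit fully home and push the lid of the grey parts tin right down until it is shut. Nothing is to be picked up: leave the tin standing about where it is, and do not disturb the other things on the bench.

Things in the scene. Friction and masses are not known exactly. Their poses are not given: they have to be found in the camera images.
- unit: Low plywood drawer unit fixed to the bench, 120 mm deep (x) x 172 mm wide (y) x 72 mm tall, two drawers side by side. Origin: centre of its underside, on the bench. Its -x axis points out of the front, the way the drawers come out; +y is the left drawer's side as seen from in front of the drawers, z up. Along the bench behind the work stand plaster vases about 210 mm tall, and a tall steel post (at x = 0.70, y = 0.08), all fixed: keep the hand clear of them.
- left_drawer (a joint): The left drawer (at y = +41 mm of the unit's frame): 0 = fully shut, positive = metres pulled out towards the unit's -x, at most 0.065. It slides freely apart from a dry friction of about 1.5 N, stays where it is left and has a hard stop at 0.
- right_drawer (a joint): The right drawer (at y = -41 mm of the unit's frame): 0 = fully shut, positive = metres pulled out towards the unit's -x, at most 0.065. It slides freely apart from a dry friction of about 1.5 N, stays where it is left and has a hard stop at 0.
- left_drawer_knob (a point): Middle of the front end of the left drawer's knob: a round steel knob 18 mm across, standing 16 mm out of the middle of the drawer front (front 72 mm wide, from 9 to 63 mm above the bench). Moves with the drawer. The point's axes are the unit's.
- right_drawer_knob (a point): Middle of the front end of the right drawer's knob: a round steel knob 18 mm across, standing 16 mm out of the middle of the drawer front (front 72 mm wide, from 9 to 63 mm above the bench). Moves with the drawer. The point's axes are the unit's.
- tin: Grey sheet-steel parts tin with dowels in it, standing loose on the bench, about 1.2 kg: 103 mm deep (x) x 154 mm wide (y) x 58 mm tall with the lid shut. Origin: centre of its underside. -x is the front, where the lid's lip is; the lid's hinge runs along y at the rear.
- tin_lid (a joint): Hinge of the tin's lid: 0 = shut, positive = radians opened; 1.57 stands straight up over the rear edge, stop at 1.83. A stiff hinge (about 0.14 N m): the lid stays at whatever angle it is left at, and must be pushed all the way down.
- lid_hinge (a point): Middle of the lid's hinge axis, fixed to the tin at x = +54 mm, z = 56 mm of its frame; tin's axes.
- lid_lip (a point): Middle of the lid's front edge, 105 mm from the hinge axis; moves with the lid. The lid is a plate 154 mm wide and 2 mm thick whose outer face is 2 mm outside the plane through the hinge axis, with a 12 mm skirt on its inner side along the front and both ends and a small lip, 30 mm wide, on the skirt.
- spatula: Wooden modelling spatula, 135 x 19 x 7 mm, lying on top of the drawer unit. A bystander; origin at the centre of its underside.
- tape_roll: Roll of masking tape lying flat, 93 mm across, 24 mm tall. A bystander; origin at the centre of its underside.
- ring_cone: Small plaster cone, 42 mm across its foot, 60 mm tall. A bystander; origin at the centre of its underside.
- tall_cone: Plaster cone, 44 mm across its foot, 66 mm tall. A bystander; origin at the centre of its underside.
- brush: Flat dust brush, 163 x 41 x 14 mm, lying on the bench. A bystander; origin at the centre of its underside.
- tub: Small round tub of dowels, 71 mm across, 52 mm tall. A bystander; origin at the centre of its underside.

How it is judged:
At the end, for the whole second after the job is handed in: Both drawers are within 4 mm of fully shut and the tin's lid within 0.05 rad (about 5 mm at its lip) of shut and at rest; the tin stands flat on the bench within 50 mm of where it was, and every bystander lies within 30 mm of where it was (value of joint each of left_drawer, right_drawer below 0.004 m and value of joint tin_lid below 0.05 rad and velocity of joint tin_lid below 0.05 rad/s and linear speed of tin below 0.02 m/s and height (world z) of tin below 0.006 m and angle between tin's own z axis and vertical below 0.05 rad and distance of each of spatula, tape_roll, ring_cone, tall_cone, brush, tub from where it was at the start of the episode below 0.03 m and distance of tin from where it was at the start of the episode below 0.05 m); the robot touches nothing.
It fails at once if the tin is lifted or tipped off the bench (height (world z) of tin above 0.012 m or angle between tin's own z axis and vertical above 0.2 rad).
It fails at once if the tin is shoved more than 50 mm along the bench (distance of tin from where it was at the start of the episode above 0.05 m).
It fails at once if one of the other things is picked up or knocked more than 30 mm away (distance of any of spatula, tape_roll, ring_cone, tall_cone, brush, tub from where it was at the start of the episode above 0.03 m).
It also fails if it takes over 62 s, if anything falls off the work surface, if the arm or the gripper's body presses on something with over 40 N, if the wrist force passes 120 N, or if a joint passes its speed limit or range.

## Robot

A 6-joint arm with a two-finger parallel gripper is mounted at the origin on a cart in front of the work surface, level with it; the furniture and walls round the work are solid. World frame = base frame: x ahead of the robot, y to its left, z up, the work surface at z = 0. Lengths are in m, angles in rad, forces in N, time in s.
With the tool pointing down it reaches from about 0.3 to 0.875 m from the base axis. Payload 6.4 kg.
Tool frame: the origin (TCP) lies at the very end of the fingers, on their centre line; the grasp point (between the pads) lies 19 mm behind it; z points along the fingers, y is the line along which they close (so a half turn about z gives the same grasp; the last joint's range is limited). The gripper opens to 85 mm and grips with 20 to 120 N. Pads are 22 mm wide; open, the fingers measure 114 mm over their backs; the gripper's body (76 mm by 85 mm) begins 54 mm behind the grasp point. The pads swing forward as they close: fully open they stand 13 mm farther back than shut.
Start: joints at [0.993, 0.181, 1.607, -0, 1.354, -0.206], TCP at [0.209, 0.536, 0.231] pointing down, gripper open.
Joint ranges: [-2.99, 2.99], [-0.89, 2.07], [0.3, 2.58], [-1.14, 4.28], [0, 2.63], [-3.12, 3.12]. Speed limits (rad/s): [2.57, 2.57, 3.01, 3.14, 3.14, 3.14].

## Interface

Orientations are given as a unit quaternion [w, x, y, z].
In Python, from bench import ctrl, camera, calibration, order, outline_of gives the robot as it stands.
- The arm moves only by the tool move_arm, never from a script. Its argument "series" is a list that holds one entry, the list of rows, each a list of 5 numbers: the opening, from 0 (shut) to 1 (fully open), then the shift along the tool's x, y, z in mm, then the turn about the tool's z in rad. A call has exactly 10 rows; each row is the pose to reach, as a shift and turn from the pose commanded when the call began, along the tool's axes at that moment; what a row does not reach only later rows make up. A row lasts 1/12 s, in which the tool goes at most 41.7 mm and 7.16 degrees, less where a joint would pass 70% of its speed; a pose out of reach is approached as far as the arm can. A call with a gripper value outside its range is refused whole. The fingers move at their own pace and stop on an object; the grip force is fixed at half the most. Time passes only in rows, so rows that repeat a pose let the fingers close, or fill a call up. It gives the time, the measured TCP pose, the force, the opening and the grip force at its end, in the units of the state.
- ctrl.get_obs(): the state, without advancing time (a new reading comes with each control period).
- camera(name): name is "scene" or "top" or "wrist"; returns (picture, depth): 420x560x3 uint8, blue, green, red; 420x560 float32, m along the optical axis (not along the pixel's ray), 0 where there is no reading.
- calibration(name): a dict with "intrinsics" (3x3 intrinsics, pixels), "rvec" (rotation vector, rad) and "tvec" (3), from world to camera coordinates, as OpenCV has them. Camera axes: x right, y down, z forward; pixel columns grow to the right and rows downward; lengths in m; the calibration is good to about 2 mm. A picture is of the moment at which its call begins: read the wrist's pose just before it. calibration takes no time and is no camera call; for the wrist camera it gives the pose at the moment of the call.
- order.hand_in(): hands the job in; it is judged then, once.
Trained networks look in the newest picture that a camera, given by its name, has taken for a name from the list of things; names that differ only in an ending like _2 or _b are one class to them, and where a whole thing is asked for, a point or a joint stands for the part that bears it (a point fixed in the world has none). Each returns a list of dicts, best first, with "conf" (0 to 1); they miss things now and then, are a little off and sometimes report something else, mostly with a low value. They report only what shows in the picture. A call takes as long as a camera call.
- outline_of(target, camera): "region" (420x560 bool, what is visible of it) and "bbox" ([centre column, centre row, width, height] in pixels, round what is visible of it).
The state is a dict: "time_s": time; "q": joint angles; "dq": joint speeds; "joint_efforts": joint torques, N m; "eef_pos": TCP position; "eef_rot": TCP orientation; "wrist_force": force on the tool from outside, world axes, zero at the start; "torque": the same for the moment, N m; "opening": opening from 0.0 (shut) to 1.0 (fully open); "grasp_force": force on a finger pad.
Only numpy, scipy, OpenCV 4.12 (cv2) and the standard library are available. Lean on these libraries where they do the work, as an engineer would, in place of code of your own. Each camera call takes 0.05 s, during which the arm holds its last target. There are 200 camera calls.

## Working session

There is one attempt and no reset: what is moved stays moved. The work goes in short steps, Python scripts to look and compute and a tool call to move; the robot and the scene stay as the last step left them, time stands still between calls to the robot, and variables do not carry over. Pictures are saved under pics/ and viewed, at most 10 in all, crops included, and the job is handed in when it is done.

Besides the shell and the picture viewer there is one more tool, called after "Call:" by a JSON object that holds its "op" and its "data". move_arm: Moves the arm, as the interface text tells. Its arguments: {"type":"object","properties":{"series":{"type":"array","items":{"type":"array","items":{"type":"array","items":{"type":"number"}}}}},"required":["series"]}

```bash
ls; mkdir -p pics; cat > h.py <<'E'
import numpy as np, cv2
from bench import ctrl, camera, calibration, order, outline_of
def pts(name, depth, mask=None):
    c=calibration(name);K=np.array(c["intrinsics"]);R,_=cv2.Rodrigues(np.array(c["rvec"],float));t=np.array(c["tvec"],float).ravel()
    v,u=np.mgrid[:420,:560]
    P=np.stack([(u-K[0,2])/K[0,0]*depth,(v-K[1,2])/K[1,1]*depth,depth],-1)
    W=(P-t)@R
    W[depth<=0]=np.nan
    return W if mask is None else W[mask&(depth>0)]
E
python3 - <<'E'
from h import *
s=ctrl.get_obs();print(s)
for n in("scene","top"):
    im,d=camera(n);cv2.imwrite(f"pics/{n}0.png",im);np.save(f"{n}_d.npy",d)
    for t in["unit","left_drawer","right_drawer","left_drawer_knob","right_drawer_knob","tin","tin_lid","spatula","tape_roll","ring_cone","tall_cone","brush","tub"]:
        for o in outline_of(t,n)[:2]:
            P=pts(n,d,o["region"])
            if len(P):print(n,t,round(o["conf"],2),np.round(o["bbox"]),np.round(np.median(P,0),3),np.round(np.percentile(P,2,0),3),np.round(np.percentile(P,98,0),3))
E
```

```text
pics
{'time_s': 0.0, 'q': array([ 9.92685767e-01,  1.81558262e-01,  1.60797221e+00,  1.39206710e-05,
        1.35377953e+00, -2.06299347e-01]), 'dq': array([ 0.00167864,  0.00124522,  0.0019236 ,  0.00133549, -0.00060906,
        0.00183555]), 'joint_efforts': array([-1.86640345e-04, -4.44879055e+01, -3.51328254e+01, -2.07075354e-04,
        8.98571452e-03, -4.58333147e-05]), 'eef_pos': array([0.20858355, 0.53526646, 0.23039175]), 'eef_rot': array([-3.34489263e-04,  1.84838021e-01,  9.82768624e-01, -7.90879016e-04]), 'wrist_force': array([0.53917344, 0.52980853, 0.11074864]), 'torque': array([-0.0493154 ,  0.05800818, -0.02096042]), 'grasp_force': 0.0, 'opening': 0.9956605515666619}
scene unit 0.81 [314. 304.  74.  70.] [ 0.46  -0.283  0.07 ] [ 0.381 -0.361  0.012] [ 0.556 -0.173  0.076]
scene left_drawer 0.56 [294. 312.  25.  23.] [ 0.405 -0.268  0.038] [ 0.377 -0.297  0.001] [ 0.44  -0.221  0.066]
scene right_drawer 0.55 [320. 327.  33.  30.] [ 0.447 -0.329  0.035] [ 0.414 -0.37   0.012] [ 0.493 -0.287  0.065]
scene right_drawer 0.54 [296. 312.  31.  21.] [ 0.404 -0.263  0.039] [ 0
[... 2528 characters left out ...]
0.  13.  14.] [ 0.337 -0.198  0.021] [ 0.319 -0.219  0.001] [ 0.357 -0.183  0.06 ]
top ring_cone 0.42 [276. 218.  28.  31.] [0.505 0.077 0.024] [0.462 0.035 0.004] [0.547 0.118 0.03 ]
top tall_cone 0.46 [429. 172.  14.  14.] [ 0.661 -0.428  0.025] [ 0.648 -0.447  0.003] [ 0.68  -0.416  0.068]
top tall_cone 0.2 [403. 237.  25.  18.] [ 0.445 -0.336  0.041] [ 0.419 -0.362  0.01 ] [ 0.476 -0.3    0.068]
top brush 0.81 [129. 250.  30.  49.] [0.407 0.538 0.012] [0.325 0.488 0.005] [0.459 0.575 0.018]
top tub 0.6 [381. 229.  71.  63.] [ 0.465 -0.258  0.071] [ 0.389 -0.353  0.009] [ 0.545 -0.162  0.078]
top tub 0.56 [151. 170.  25.  23.] [0.664 0.476 0.028] [ 0.631  0.44  -0.001] [0.694 0.503 0.054]
```

```bash
python3 - <<'E'
from h import *
a=cv2.imread("pics/top0.png");b=cv2.imread("pics/scene0.png")
A=cv2.resize(a[130:300,80:460],(800,358),interpolation=3)
B=cv2.resize(b[130:370,180:440],(400,369)[:2],interpolation=3)[:242*2]
cv2.imwrite("pics/v1.png",A);
cv2.imwrite("pics/v2.png",cv2.resize(b[130:360,170:440],(704,600),interpolation=3))
d=np.load("top_d.npy");W=pts("top",d)
x,y,z=W[...,0],W[...,1],W[...,2]
def rect(m,n):
    P=W[m][:,:2].astype(np.float32);(c,s,ang)=cv2.minAreaRect(P);print(n,len(P),np.round(c,3),np.round(s,3),round(ang,1),np.round(cv2.boxPoints((c,s,ang)),3).tolist())
reg=(x>.35)&(x<.6)&(y<-.13)&(y>-.4)
rect(reg&(z>.066)&(z<.09),"unit top")
rect(reg&(z>.05)&(z<.066),"unit mid")
rect(reg&(z>.02)&(z<.066),"unit low")
reg=(x>.42)&(x<.62)&(y>.25)&(y<.46)
rect(reg&(z>.02),"tin")
rect(reg&(z>.07),"lid")
# lid plane
P=W[reg&(z>.07)];c=P.mean(0);print(c,np.linalg.svd(P-c)[2][2])
P=P[np.argsort(P[:,2])];print(np.round(P[::40],3))
E
```

```text
unit top 2029 [ 0.498 -0.245] [0.221 0.178] 39.4 [[0.35600000619888306, -0.24699999392032623], [0.4690000116825104, -0.3840000033378601], [0.6399999856948853, -0.24400000274181366], [0.5270000100135803, -0.10700000077486038]]
unit mid 271 [ 0.477 -0.259] [0.196 0.173] 38.9 [[0.34700000286102295, -0.2540000081062317], [0.45500001311302185, -0.3880000114440918], [0.6079999804496765, -0.26499998569488525], [0.49900001287460327, -0.13099999725818634]]
unit low 587 [ 0.466 -0.232] [0.193 0.238] 28.4 [[0.32499998807907104, -0.17399999499320984], [0.43799999356269836, -0.382999986410141], [0.6079999804496765, -0.29100000858306885], [0.4950000047683716, -0.0820000022649765]]
tin 1307 [0.515 0.345] [0.19  0.188] 0.4 [[0.4189999997615814, 0.4390000104904175], [0.41999998688697815, 0.25099998712539673], [0.6110000014305115, 0.25200000405311584], [0.6100000143051147, 0.4399999976158142]]
lid 937 [0.515 0.341] [0.19  0.179] 0.4 [[0.4189999997615814, 0.42899999022483826], [0.41999998688697815, 0.25099998712539673], [0.6110000014305115, 0.25200000405311584], [0.6100000143051147, 0.4309999942779541]]
[0.51821546 0.34716624 0.10656611] [-0.06397381 -0.11226332 -0.99161701]
[[0.426 0.31  0.07 ]
 [0.438 0.258 0.072]
 [0.521 0.409 0.073]
 [0.559 0.368 0.075]
 [0.587 0.334 0.08 ]
 [0.519 0.391 0.084]
 [0.496 0.41  0.088]
 [0.59  0.319 0.092]
 [0.589 0.309 0.096]
 [0.491 0.4   0.099]
 [0.578 0.31  0.103]
 [0.536 0.344 0.108]
 [0.514 0.363 0.111]
 [0.553 0.319 0.115]
 [0.522 0.347 0.119]
 [0.475 0.391 0.122]
 [0.493 0.344 0.124]
 [0.514 0.321 0.126]
 [0.496 0.361 0.128]
 [0.483 0.36  0.129]
 [0.471 0.38  0.13 ]
 [0.489 0.36  0.131]
 [0.458 0.387 0.133]
 [0.476 0.367 0.135]]
```

View pics/v1.png

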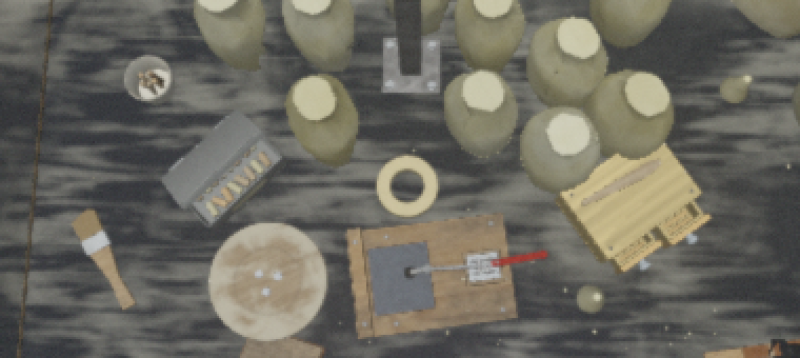

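View pics/v2.png

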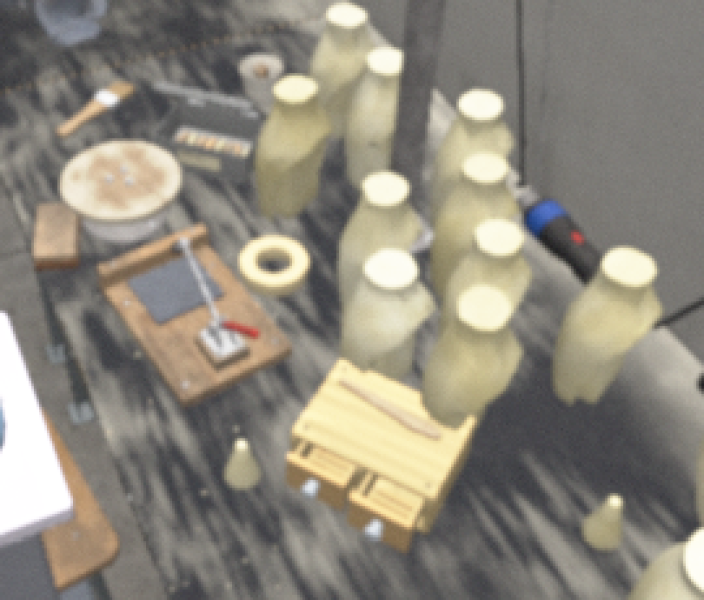

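```bash
cat >> h.py <<'E'
def plane(P,tol=.003,n=400):
    r=np.random.default_rng(0);best=None
    for _ in range(n):
        a=P[r.choice(len(P),3,False)];nn=np.cross(a[1]-a[0],a[2]-a[0]);l=np.linalg.norm(nn)
        if l<1e-7: continue
        m=abs((P-a[0])@(nn/l))<tol
        if best is None or m.sum()>best.sum():best=m
    Q=P[best];c=Q.mean(0);v=np.linalg.svd(Q-c)[2][2];return c,v*np.sign(v[2]),Q
E
python3 - <<'E'
from h import *
for n in("top","scene"):
    im,d=camera(n)
    c=calibration(n);R,_=cv2.Rodrigues(np.array(c["rvec"]));print(n,"campos",np.round(-R.T@np.array(c["tvec"]).ravel(),3))
    o=outline_of("tin_lid",n)[0];P=pts(n,d,o["region"]);P=P[P[:,2]>.05]
    cc,v,Q=plane(P);print(n,"lid",len(P),len(Q),cc.round(3),v.round(3),Q.min(0).round(3),Q.max(0).round(3),"tilt",np.arccos(v[2]),"dir",np.degrees(np.arctan2(v[1],v[0])))
    if n=="top":np.save("lidpts.npy",Q)
    ax=np.r_[-v[1],v[0],0]/np.hypot(v[0],v[1]);up=np.cross(v,ax)
    a=(Q-cc)@ax;b=(Q-cc)@up
    print("ax",ax.round(3),np.percentile(a,[1,99]).round(3),"up",up.round(3),np.percentile(b,[1,99]).round(3))
    print("ends",(cc+up*np.percentile(b,1)+ax*np.percentile(a,[1,99]).mean()).round(3),(cc+up*np.percentile(b,99)+ax*np.percentile(a,[1,99]).mean()).round(3))
    o=outline_of("unit",n)[0];W=pts(n,d,o["region"]);
    Q=W[(W[:,2]>.066)&(W[:,2]<.0765)]
    r=cv2.minAreaRect(Q[:,:2].astype(np.float32));print("unit",r,np.round(cv2.boxPoints(r),3).tolist())
    for k in("left_drawer","right_drawer"):
        o=outline_of(k+"_knob",n)[0];W=pts(n,d,o["region"]);W=W[(W[:,2]>.015)]
        th=np.radians(31.7);f=-W@[np.cos(th),np.sin(th),0];s=W@[-np.sin(th),np.cos(th),0]
        i=f>np.percentile(f,94);print(k,"front pts",W[i].mean(0).round(3))
        M=W[(W[:,2]>.055)];r=cv2.minAreaRect(M[:,:2].astype(np.float32));print("  top edge",len(M),np.round(cv2.boxPoints(r),3).tolist())
        cc,v,Q=plane(W,.002);print("  pl",cc.round(3),v.round(3),len(Q),len(W))
E
python3 - <<'E'
import cv2
a=cv2.imread("pics/top0.png")
cv2.imwrite("pics/v3.png",cv2.resize(a[165:250,140:240],(700,595),interpolation=3))
E
```

```text
top campos [0.267 0.046 1.402]
top lid 968 811 [0.532 0.36  0.1  ] [0.504 0.518 0.691] [0.453 0.286 0.056] [0.611 0.438 0.136] tilt 0.8081478609845468 dir 45.75421215912904
ax [-0.716  0.698  0.   ] [-0.076  0.075] up [-0.482 -0.495  0.723] [-0.057  0.049]
ends [0.56  0.388 0.059] [0.509 0.336 0.135]
unit ((0.4745861291885376, -0.26316896080970764), (0.1539527177810669, 0.1740311235189438), 34.73291015625) [[0.3619999885559082, -0.23600000143051147], [0.460999995470047, -0.3790000081062317], [0.5870000123977661, -0.29100000858306885], [0.4880000054836273, -0.14800000190734863]]
left_drawer front pts [ 0.386 -0.276  0.045]
  top edge 75 [[0.37400001287460327, -0.23999999463558197], [0.41200000047683716, -0.29600000381469727], [0.42899999022483826, -0.2840000092983246], [0.39100000262260437, -0.2280000001192093]]
  pl [ 0.406 -0.264  0.045] [0.808 0.535 0.248] 80 192
right_drawer front pts [ 0.425 -0.347  0.045]
  top edge 80 [[0.41600000858306885, -0.3109999895095825], [0.4490000009536743, -0.3720000088214874], [0.4790000021457672, -0.35600000619888306], [0.44699999690055847, -0.29499
[... 559 characters left out ...]
.37700000405311584], [0.5860000252723694, -0.29499998688697815], [0.49000000953674316, -0.14499999582767487]]
left_drawer front pts [ 0.384 -0.276  0.045]
  top edge 100 [[0.37299999594688416, -0.2409999966621399], [0.39800000190734863, -0.3050000071525574], [0.41999998688697815, -0.29600000381469727], [0.39500001072883606, -0.23199999332427979]]
  pl [ 0.395 -0.272  0.043] [0.816 0.578 0.008] 181 383
right_drawer front pts [ 0.423 -0.347  0.045]
  top edge 108 [[0.41200000047683716, -0.31700000166893005], [0.4490000009536743, -0.37400001287460327], [0.47999998927116394, -0.3540000021457672], [0.4429999887943268, -0.296999990940094]]
  pl [ 0.434 -0.344  0.043] [-0.813 -0.582  0.006] 203 474
```

View pics/v3.png

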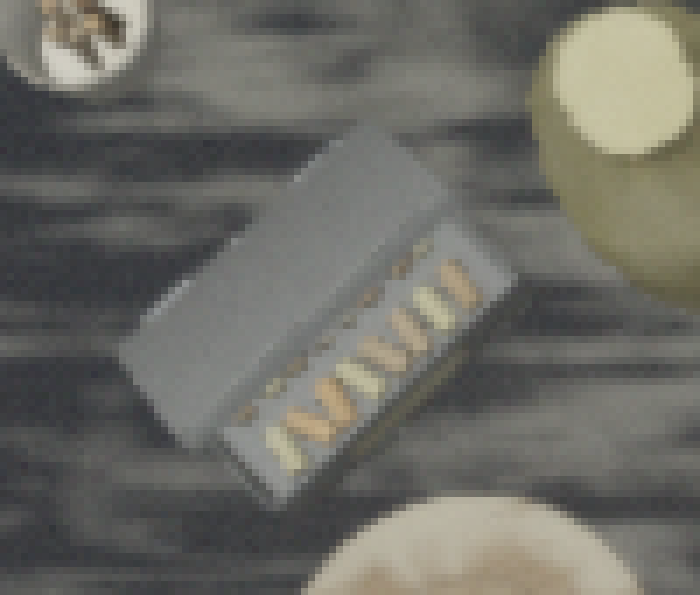

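```bash
cat >> h.py <<'E'
from scipy.spatial.transform import Rotation as Ro
def go(*targets):
    s=ctrl.get_obs();q=s["eef_rot"];R=Ro.from_quat([q[1],q[2],q[3],q[0]]).as_matrix();p=s["eef_pos"]
    print("t",round(s["time_s"],2),"p",p.round(4),"F",s["wrist_force"].round(1))
    for t in targets:
        d=R.T@(np.array(t)-p)*1000;print(t,"->",d.round(1))
E
python3 -c "
from h import *
go((.513,.342,.19),(.513,.342,.13),(.513,.342,.054))"
```

```text
t 1.9 p [0.2089 0.5357 0.2313] F [-0.8  0.9 -0.6]
(0.513, 0.342, 0.19) -> [-353.7  -70.    41.3]
(0.513, 0.342, 0.13) -> [-353.7  -70.   101.3]
(0.513, 0.342, 0.054) -> [-353.7  -70.   177.3]
```

Call:
{"op": "move_arm", "data": {"series": [[[0, -35, -7, 4, 0], [0, -70, -14, 8, 0], [0, -105, -21, 12, 0], [0, -141, -28, 16, 0], [0, -177, -35, 20, 0], [0, -212, -42, 24, 0], [0, -248, -49, 28, 0], [0, -283, -56, 32, 0], [0, -319, -63, 36, 0], [0, -354, -70, 41, 0]]]}}

```text
time_s: 2.73
eef_pos: [0.5149, 0.3407, 0.1904]
eef_rot: [0.0, 0.185, 0.983, 0.0]
wrist_force: [0.0, 0.4, 0.5]
opening: -0.0
grasp_force: 0.0
```

```bash
python3 -c "
from h import *
go((.513,.342,.19),(.513,.342,.13),(.513,.342,.054))"
```

```text
t 2.73 p [0.5149 0.3407 0.1904] F [0.  0.4 0.5]
(0.513, 0.342, 0.19) -> [2.2 0.5 0.4]
(0.513, 0.342, 0.13) -> [ 2.3  0.5 60.4]
(0.513, 0.342, 0.054) -> [  2.3   0.4 136.4]
```

Call:
{"op": "move_arm", "data": {"series": [[[0, 0, 0, 15, 0], [0, 0, 0, 30, 0], [0, 0, 0, 45, 0], [0, 0, 0, 54, 0], [0, 0, 0, 60, 0], [0, 0, 0, 66, 0], [0, 0, 0, 72, 0], [0, 0, 0, 78, 0], [0, 0, 0, 84, 0], [0, 0, 0, 90, 0]]]}}

```text
time_s: 3.57
eef_pos: [0.5135, 0.3422, 0.1001]
eef_rot: [0.0, 0.185, 0.983, 0.0]
wrist_force: [-0.7, -0.1, 1.9]
opening: -0.004
grasp_force: 0.7
```

Call:
{"op": "move_arm", "data": {"series": [[[0, 0, 0, 5, 0], [0, 0, 0, 10, 0], [0, 0, 0, 15, 0], [0, 0, 0, 20, 0], [0, 0, 0, 25, 0], [0, 0, 0, 30, 0], [0, 0, 0, 33, 0], [0, 0, 0, 36, 0], [0, 0, 0, 38, 0], [0, 0, 0, 40, 0]]]}}

```text
time_s: 4.4
eef_pos: [0.5132, 0.3419, 0.0601]
eef_rot: [-0.0, 0.185, 0.983, -0.0]
wrist_force: [-0.9, -1.0, 1.7]
opening: 0.001
grasp_force: 0.6
```

Call:
{"op": "move_arm", "data": {"series": [[[0, 0, 0, 1, 0], [0, 0, 0, 2, 0], [0, 0, 0, 3, 0], [0, 0, 0, 4, 0], [0, 0, 0, 4, 0], [0, 0, 0, 4, 0], [0, 0, 0, 4, 0], [0, 0, 0, 4, 0], [0, 0, 0, 4, 0], [0, 0, 0, 4, 0]]]}}

```text
time_s: 5.23
eef_pos: [0.5134, 0.342, 0.0578]
eef_rot: [0.0, 0.185, 0.983, 0.0]
wrist_force: [-4.5, -3.7, 10.5]
opening: -0.001
grasp_force: 5.3
```

Call:
{"op": "move_arm", "data": {"series": [[[0, 0, 0, 2, 0], [0, 0, 0, 2, 0], [0, 0, 0, 2, 0], [0, 0, 0, -5, 0], [0, 0, 0, -25, 0], [0, 0, 0, -55, 0], [0, 0, 0, -90, 0], [0, 0, 0, -125, 0], [0, 0, 0, -160, 0], [0, 0, 0, -165, 0]]]}}

```text
time_s: 6.07
eef_pos: [0.5166, 0.3435, 0.2294]
eef_rot: [0.005, 0.185, 0.983, 0.003]
wrist_force: [0.5, 0.0, 1.4]
opening: 0.001
grasp_force: 0.0
```

```bash
python3 - <<'E'
from h import *
im,d=camera("top");o=outline_of("tin","top")[0]
P=pts("top",d,o["region"]);Q=P[(P[:,2]>.03)&(P[:,2]<.08)]
c,v,q=plane(Q);print(o["conf"],c.round(3),v.round(3),len(q),len(Q),"maxz",np.percentile(P[:,2],[90,99]).round(3),"near lip z",np.median(Q[:,2]))
cv2.imwrite("pics/v4.png",cv2.resize(im[130:300,80:460],(800,358),interpolation=3))
go((.42,.05,.215),(.352,-.300,.215),(.352,-.30,.025))
E
```

```text
0.66 [0.54  0.327 0.058] [-0.009  0.     1.   ] 592 858 maxz [0.062 0.437] near lip z 0.05759679525729362
t 6.17 p [0.5148 0.3427 0.2243] F [-0.4 -0.5 -0.5]
(0.42, 0.05, 0.215) -> [ -17.9 -307.2    8.1]
(0.352, -0.3, 0.215) -> [ -81.7 -658.     6.9]
(0.352, -0.3, 0.025) -> [ -80.9 -658.8  196.9]
```

View pics/v4.png

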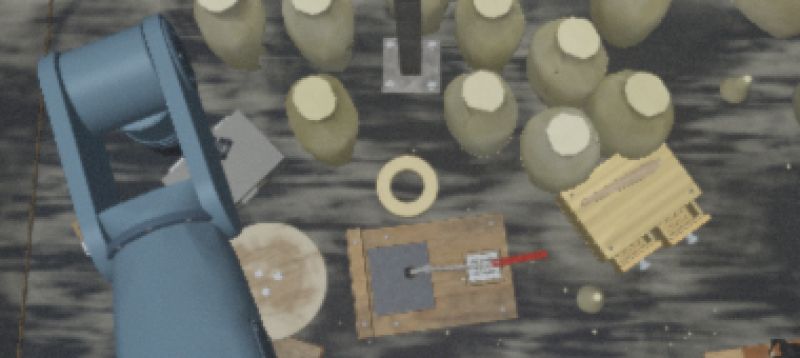

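Call:
{"op": "move_arm", "data": {"series": [[[0, -4, -35, 1, 0.06], [0, -8, -70, 2, 0.12], [0, -12, -105, 2, 0.18], [0, -17, -140, 3, 0.24], [0, -22, -175, 3, 0.3], [0, -26, -210, 4, 0.36], [0, -30, -245, 4, 0.42], [0, -35, -280, 5, 0.48], [0, -40, -315, 5, 0.54], [0, -44, -350, 5, 0.6]]]}}

```text
time_s: 7.0
eef_pos: [0.4254, -0.0013, 0.2144]
eef_rot: [-0.001, 0.468, 0.884, -0.0]
wrist_force: [0.4, -0.2, 0.4]
opening: 0.002
grasp_force: 0.0
```

```bash
python3 - <<'E'
from h import *
go((.352,-.300,.215),(.352,-.30,.025))
E
```

```text
t 7.0 p [ 0.4254 -0.0013  0.2144] F [ 0.4 -0.2  0.4]
(0.352, -0.3, 0.215) -> [-205.9 -228.5   -0.6]
(0.352, -0.3, 0.025) -> [-206.4 -228.2  189.4]
```

Call:
{"op": "move_arm", "data": {"series": [[[0, -20, -22, 0, 0], [0, -42, -46, 0, 0], [0, -64, -71, 0, 0], [0, -86, -95, 0, 0], [0, -108, -120, 0, 0], [0, -130, -144, 0, 0], [0, -152, -168, 0, 0], [0, -174, -192, 0, 0], [0, -195, -215, 0, 0], [0, -206, -228, 0, 0]]]}}

```text
time_s: 7.83
eef_pos: [0.3534, -0.301, 0.2144]
eef_rot: [-0.001, 0.468, 0.884, 0.0]
wrist_force: [-0.2, 0.6, 0.9]
opening: -0.004
grasp_force: 0.0
```

```bash
python3 - <<'E'
from h import *
im,d=camera("wrist");cv2.imwrite("pics/v5.png",im)
th=np.radians(34.2)
for n in("wrist",):
    for k in("left_drawer","right_drawer"):
        for o in outline_of(k+"_knob",n)[:1]:
            W=pts(n,d,o["region"]);W=W[W[:,2]>.02];f=W@[np.cos(th),np.sin(th),0]
            M=W[f<np.percentile(f,6)];print(n,k,o["conf"],M.mean(0).round(3),np.ptp(M,0).round(3))
    o=outline_of("unit",n)
    if o:
        W=pts(n,d,o[0]["region"]);Q=W[(W[:,2]>.068)&(W[:,2]<.076)]
        a=Q@[np.cos(th),np.sin(th),0];b=Q@[-np.sin(th),np.cos(th),0];print("unit x,y extents",np.percentile(a,[.5,99.5]).round(3),np.percentile(b,[.5,99.5]).round(3))
        for kx in(.385,-.276),(.424,-.347):print(kx, np.dot(kx,[np.cos(th),np.sin(th)]).round(3),np.dot(kx,[-np.sin(th),np.cos(th)]).round(3))
go((.352,-.30,.215),(.352,-.30,.025))
E
```

```text
wrist left_drawer 0.64 [ 0.384 -0.274  0.044] [0.013 0.015 0.008]
wrist right_drawer 0.56 [ 0.424 -0.342  0.043] [0.015 0.014 0.013]
unit x,y extents [0.205 0.324] [-0.564 -0.394]
(0.385, -0.276) 0.163 -0.445
(0.424, -0.347) 0.156 -0.525
t 8.03 p [ 0.3543 -0.298   0.2146] F [-0.1  0.8  0.2]
(0.352, -0.3, 0.215) -> [-0.4 -3.  -0.4]
(0.352, -0.3, 0.025) -> [ -1.1  -3.1 189.6]
```

View pics/v5.png

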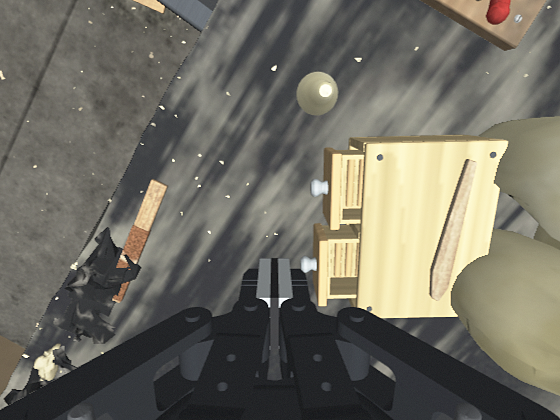

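Call:
{"op": "move_arm", "data": {"series": [[[0, 4, -3, 20, 0], [0, 7, -6, 45, 0], [0, 7, -6, 72, 0], [0, 7, -6, 100, 0], [0, 7, -6, 128, 0], [0, 7, -6, 152, 0], [0, 7, -6, 170, 0], [0, 7, -6, 182, 0], [0, 7, -6, 190, 0], [0, 7, -6, 190, 0]]]}}

```text
time_s: 8.87
eef_pos: [0.3454, -0.2939, 0.0245]
eef_rot: [-0.002, 0.466, 0.885, 0.001]
wrist_force: [-0.2, 0.1, 0.2]
opening: 0.001
grasp_force: 0.0
```

Call:
{"op": "move_arm", "data": {"series": [[[0, 0, 4, 0, 0], [0, 0, 8, 0, 0], [0, 0, 12, 0, 0], [0, 0, 16, 0, 0], [0, 0, 20, 0, 0], [0, 0, 24, 0, 0], [0, 0, 28, 0, 0], [0, 0, 32, 0, 0], [0, 0, 36, 0, 0], [0, 0, 40, 0, 0]]]}}

```text
time_s: 9.7
eef_pos: [0.3793, -0.2738, 0.0263]
eef_rot: [-0.0, 0.467, 0.884, -0.0]
wrist_force: [-1.2, -1.5, 1.7]
opening: -0.001
grasp_force: 0.9
```

Call:
{"op": "move_arm", "data": {"series": [[[0, 0, 2, 0, 0], [0, 0, 4, 0, 0], [0, 0, 6, 0, 0], [0, 0, 8, 0, 0], [0, 0, 10, 0, 0], [0, 0, 11, 0, 0], [0, 0, 12, 0, 0], [0, 0, 13, 0, 0], [0, 0, 14, 0, 0], [0, 0, 15, 0, 0]]]}}

```text
time_s: 10.53
eef_pos: [0.3893, -0.2668, 0.0264]
eef_rot: [-0.002, 0.466, 0.885, -0.002]
wrist_force: [-20.8, -11.3, 7.1]
opening: -0.004
grasp_force: 2.1
```

Call:
{"op": "move_arm", "data": {"series": [[[0, 0, 1, 0, 0], [0, 0, 2, 0, 0], [0, 0, 2, 0, 0], [0, 0, 2, 0, 0], [0, 0, -10, 0, 0], [0, 0, -35, 0, 0], [0, 0, -60, 0, 0], [0, -25, -60, 0, 0], [0, -55, -60, 0, 0], [0, -81, -60, 0, 0]]]}}

```text
time_s: 11.37
eef_pos: [0.3881, -0.3676, 0.0264]
eef_rot: [0.001, 0.468, 0.884, -0.0]
wrist_force: [-0.4, -0.1, 0.0]
opening: 0.001
grasp_force: 0.0
```

```bash
python3 - <<'E'
from h import *
s=ctrl.get_obs();p=s["eef_pos"];print("uv",p@[.827,.562,0],p@[-.562,.827,0],p[2])
E
```

```text
uv 0.11435644533879408 -0.5221002336206022 0.02642689375328173
```

Aligned with the right knob; push to about u = 0.165, then finish gently.

Call:
{"op": "move_arm", "data": {"series": [[[0, 1, 8, 0, 0], [0, 1, 16, 0, 0], [0, 1, 22, 0, 0], [0, 1, 27, 0, 0], [0, 1, 32, 0, 0], [0, 1, 36, 0, 0], [0, 1, 40, 0, 0], [0, 1, 44, 0, 0], [0, 1, 47, 0, 0], [0, 1, 50, 0, 0]]]}}

```text
time_s: 12.2
eef_pos: [0.4284, -0.3368, 0.0263]
eef_rot: [-0.0, 0.467, 0.884, 0.0]
wrist_force: [-2.2, 0.2, -1.0]
opening: -0.003
grasp_force: 0.8
```

Call:
{"op": "move_arm", "data": {"series": [[[0, 0, 2, 0, 0], [0, 0, 4, 0, 0], [0, 0, 5, 0, 0], [0, 0, 6, 0, 0], [0, 0, 7, 0, 0], [0, 0, 8, 0, 0], [0, 0, 9, 0, 0], [0, 0, 10, 0, 0], [0, 0, 11, 0, 0], [0, 0, 11, 0, 0]]]}}

```text
time_s: 13.03
eef_pos: [0.4359, -0.3322, 0.0265]
eef_rot: [-0.001, 0.467, 0.884, -0.001]
wrist_force: [-11.5, -5.8, 4.4]
opening: 0.002
grasp_force: 1.4
```

Call:
{"op": "move_arm", "data": {"series": [[[0, 0, 2, 0, 0], [0, 0, 3, 0, 0], [0, 0, 3, 0, 0], [0, 0, 3, 0, 0], [0, 0, -10, 0, 0], [0, 0, -35, 0, 0], [0, 0, -60, -10, 0], [0, 0, -60, -40, 0], [0, 0, -60, -80, 0], [0, 0, -60, -120, 0]]]}}

```text
time_s: 13.87
eef_pos: [0.3871, -0.3645, 0.1469]
eef_rot: [-0.001, 0.468, 0.884, 0.001]
wrist_force: [1.6, -1.2, -0.6]
opening: 0.005
grasp_force: 0.0
```

Call:
{"op": "move_arm", "data": {"series": [[[0, 0, 0, -30, 0], [0, 10, 0, -60, 0], [0, 25, 0, -75, 0], [0, 40, 0, -75, 0], [0, 40, 0, -75, 0], [0, 40, 0, -75, 0], [0, 40, 0, -75, 0], [0, 40, 0, -75, 0], [0, 40, 0, -75, 0], [0, 40, 0, -75, 0]]]}}

```text
time_s: 14.7
eef_pos: [0.3654, -0.3319, 0.2207]
eef_rot: [-0.0, 0.467, 0.884, 0.0]
wrist_force: [-0.0, 0.0, 0.7]
opening: 0.001
grasp_force: 0.0
```

```bash
python3 - <<'E'
from h import *
print(ctrl.get_obs()["wrist_force"])
im,d=camera("wrist");cv2.imwrite("pics/v6.png",im)
W=pts("wrist",d);u=W@[.827,.562,0];v=W@[-.562,.827,0];z=W[...,2]
for n,c in(("left",-.438),("right",-.520)):
    m=(z>.02)&(z<.06)&(u>.1)&(u<.205)
    k=m&(abs(v-c)<.007);f=m&(abs(v-c)>.014)&(abs(v-c)<.034)
    print(n,"knob u min",np.percentile(u[k],[3,10]).round(4),"front u",np.percentile(u[f],[5,50]).round(4),k.sum(),f.sum())
m=(z>.068)&(z<.076)&(v>-.56)&(v<-.4)&(u<.3);print("top front edge u",np.percentile(u[m],[.5,2]))
im,d=camera("top");cv2.imwrite("pics/top1.png",im)
for t in["tin","tin_lid","spatula","tape_roll","ring_cone","tall_cone","brush","tub"]:
    o=outline_of(t,"top")[0];P=pts("top",d,o["region"]);print(t,round(o["conf"],2),np.median(P,0).round(3))
    if t=="tin":
        c,n,q=plane(P);print(n.round(3),c.round(3));Q=P[(P[:,2]>.05)&(P[:,2]<.065)];print(cv2.minAreaRect(Q[:,:2].astype(np.float32)),np.percentile(P[:,2],98))
cv2.imwrite("pics/v7.png",cv2.resize(im[130:300,80:460],(800,358),interpolation=3))
E
```

```text
[-0.00366434  0.02032342  0.70206376]
left knob u min [0.1867 0.1879] front u [0.2017 0.2026] 310 462
right knob u min [0.1886 0.19  ] front u [0.2036 0.2042] 286 257
top front edge u [0.20255751 0.20419498]
tin 0.9 [0.518 0.347 0.057]
[-0.006 -0.003  1.   ] [0.521 0.35  0.057]
((0.5210590362548828, 0.3498416543006897), (0.11245474219322205, 0.15282252430915833), 45.93544387817383) 0.06306343764521424
tin_lid 0.59 [0.52  0.348 0.057]
spatula 0.72 [ 0.503 -0.235  0.079]
tape_roll 0.73 [0.505 0.074 0.024]
ring_cone 0.59 [ 0.338 -0.197  0.027]
tall_cone 0.72 [ 0.662 -0.429  0.026]
brush 0.93 [0.405 0.537 0.012]
tub 0.75 [0.664 0.476 0.027]
```

View pics/v6.png

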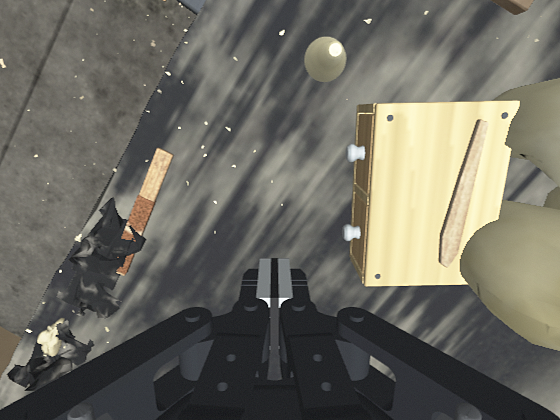

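View pics/v7.png

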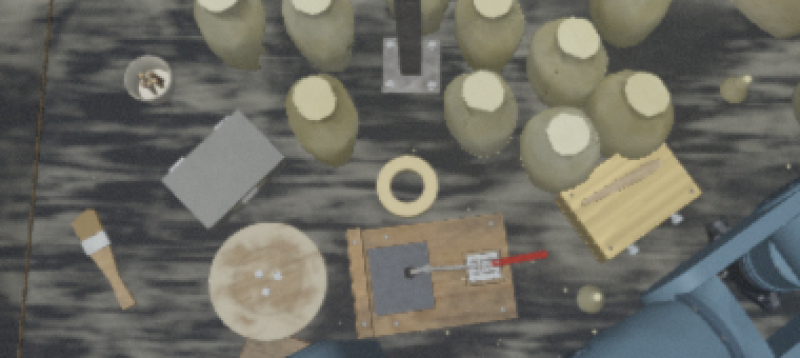

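The wrist view shows both drawer fronts flush, with the knobs at about (356,152) and (352,232). The top view shows the tin's lid flat at about (222,168) and the bystanders where they were.

```bash
python3 -c "
from h import *
print(order.hand_in())"
```

```text
the job is handed in; nothing more can be done
None
```

I pushed both drawers in to their stops and the tin lid down until it was shut, then handed the job in at about 15 s; a last camera check showed the tin and bystanders about where they started, and no verdict was returned.

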